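# Hold the phone over the sketch to photograph it

## Task

Photograph the pencil drawing: draw the phone up out of its desk stand, turn it flat with the screen up and its camera facing straight down, and hold it level over the sketch pad, squared up with the page (either way round), with the camera lens over the middle of the page and about 20 cm above it. Do not drop the phone or lay it down on the way, and leave the stand, pad, mug and eraser where they are. Finish still holding the phone there, steady in the gripper: do not put it down or let go.

Things in the scene. Friction and masses are not known exactly. Their poses are not given: they have to be found in the camera images.
- phone: Dark grey phone, a slab 140 mm long, 66 wide, 9 thick, about 0.17 kg. Origin at its centre; x points along the length to its bottom edge, y across, z out of the black screen. It starts in the stand leaning 30 degrees back from upright, bottom edge down, screen facing away from the robot (about +x) and a little up, top towards the robot; its long side edges are free above the cradle's cheeks.
- lens (a point): The phone's main camera lens, on the back (the side away from the screen) near a corner of the top edge: at x = -54, y = +18, z = -4.5 mm in the phone's frame. It looks along the phone's -z; axes as the phone's.
- stand: Aluminium phone stand, loose on the desk, 0.55 kg: base plate 110 x 90 x 8 mm; a back rest 46 mm wide (narrower than the phone), 5 mm thick, leaning back 30 degrees, that supports the phone's back up to 100 mm from its bottom edge; a cradle at its foot. Origin at the centre of the underside; z up, x the way the screen faces, y across.
- cradle (a point): Middle of the cradle's ledge, where the phone's bottom edge rests: x = 22, z = 32 mm in the stand's frame. A front lip and two side cheeks rise 12 mm along the phone from the ledge; the pocket is 12.5 mm deep and 69 mm wide for the 9 x 66 mm phone. The phone comes out by drawing it along its own length (its -x).
- pad: Spiral-bound A5 sketch pad lying on the desk, loose, 0.3 kg, 210 mm along its x by 148 mm along its y, 10 mm thick, cream paper with a pencil drawing of a house; wire binding along the short edge at -x (the side towards the robot). Origin at the centre of the underside, z up.
- page (a point): Middle of the page, on the pad's upper face, 10 mm above the desk; axes as the pad's.
- mug: White ceramic mug, 80 mm across, 92 mm high, with a handle at its own +y that reaches some 35 mm beyond the wall. Origin at the centre of the underside. Bystander between stand and pad.
- eraser: White pencil eraser in a grey sleeve, 48 x 22 x 13 mm. Origin at the centre of the underside. Bystander between stand and pad.
Not all that is in view belongs to the job. Of the things like the phone, leave any that is brown or orange; of the rest the larger one is meant.

How it is judged (in metres and radians):
On the way, in this order (a step that is already met when the one before it is completed fails the run):
1. the phone, in the gripper, has been drawn up clear of the stand (distance between cradle and phone above 0.11 m and height (world z) of phone above 0.12 m and contact force between phone and the fingers above 2 N and contact force between phone and stand below 0.05 N), for 0.1 s.
2. the phone is held flat, screen up and lens down, over the middle of the page and square with it (horizontal distance between lens and page below 0.035 m and z of lens in the frame of page between 0.15 and 0.25 m and angle between phone's own z axis and vertical below 0.15 rad and angle between the x axis of phone and the x axis of pad, either way round below 0.2 rad and contact force between phone and the fingers above 2 N), for 0.3 s.
At the end, for the whole second after the job is handed in: Phone at rest in the fingers (over 2 N), carried by nothing else; lens 150-250 mm above the page and within 35 mm of its middle; screen up, level within 0.15 rad, square with the pad within 0.2 rad; stand within 30 mm, pad, mug and eraser within 20 mm of their starts (all of step 2 and linear speed of phone below 0.02 m/s and angular speed of phone below 0.1 rad/s and contact force between phone and stand below 0.05 N and distance of stand from where it was at the start of the episode below 0.03 m and distance of each of pad, mug, eraser from where it was at the start of the episode below 0.02 m); the arm keeps its last pose, push and grip.
It fails at once if the phone is dropped or laid down (its centre lower than 50 mm above the desk) (height (world z) of phone below 0.05 m).
It fails at once if the stand is moved more than 30 mm (distance of stand from where it was at the start of the episode above 0.03 m).
It fails at once if the pad, mug or eraser is moved more than 20 mm (distance of any of pad, mug, eraser from where it was at the start of the episode above 0.02 m).
It also fails if it takes over 35 s, if anything falls off the work surface, if the arm or the gripper's body presses on something with over 40 N, if the wrist force passes 120 N, or if a joint passes its speed limit or range.

## Robot

A 6-joint arm with a two-finger parallel gripper is mounted at the origin on the work surface. World frame = base frame: x ahead of the robot, y to its left, z up, the work surface at z = 0. Lengths are in mm, angles in rad, forces in N, time in s.
With the tool pointing down it reaches from about 275 to 750 mm from the base axis. Payload 10.2 kg.
Tool frame: the origin (TCP) lies on the centre line of the jaws, within the pads' length; the fingertips stand 17 mm ahead of it and the grasp point (between the pads) lies 2 mm behind it; z points along the fingers, y is the direction in which the jaws open and shut (so a half turn about z gives the same grasp; the last joint's range is limited). The gripper opens to 88 mm and grips with 3 to 60 N. Pads are 18 mm wide; open, the fingers measure 123 mm over their backs; the gripper's body (75 mm by 187 mm) begins 45 mm behind the grasp point.
Start: joints at [-0.223, 0.313, 1.498, -0, 1.331, -0.223], TCP at [525.006, -0.014, 255.72] pointing down, gripper open.
Joint ranges: [-2.94, 2.94], [-0.97, 2.17], [0.19, 2.56], [-1.23, 4.37], [0.02, 3.11], [-2.88, 2.88]. Speed limits (rad/s): [2.39, 2.39, 3.01, 3.14, 3.14, 3.14].

## Interface

Orientations are given as a unit quaternion [x, y, z, w].
In Python, from rig import r, snapshot, camera_params gives the robot as it stands.
- The arm moves only by the shell command python3 -m handwheel 'ROWS' [FORCE]. ROWS is JSON, a list of rows, each an object with "xyz": the shift along the tool's x, y, z in cm, a list of three; "yaw": the turn about the tool's z in rad; "gripper": the finger opening in cm, from 0 to 8.81. A call has 1 to 5 rows; each row is the pose to reach, as a shift and turn from the pose commanded when the call began, along the tool's axes at that moment; what a row does not reach only later rows make up. A row lasts 1/10 s, in which the tool goes at most 50 mm and 8.59 degrees, less where a joint would pass 70% of its speed; a pose out of reach is approached as far as the arm can. A call with a gripper value outside its range is refused whole. The fingers move at their own pace and stop on an object; FORCE is the grip in N (left out, the last holds). Time passes only in rows, so rows that repeat a pose let the fingers close. It gives the time, the measured TCP pose, the force and the opening at its end, in the units of the state.
- r.state(): the state, without advancing time (a new reading comes with each control period).
- snapshot(name): name is "scene" or "side" or "wrist"; returns the picture (420x560x3 uint8, red, green, blue); there is no depth.
- camera_params(name): a dict with "vfov" (degrees; the focal length in pixels is half the picture's height over the tangent of half this angle, whatever the lens; pixels are square), "cx", "cy" (the principal point, pixels), "cam_to_world" (4x4, takes a point from camera to world coordinates). Camera axes: x right, y down, z forward; pixel columns grow to the right and rows downward; lengths in mm; the calibration is good to about 2 mm. A picture is of the moment at which its call begins: read the wrist's pose just before it. camera_params takes no time and is no camera call; for the wrist camera it gives the pose at the moment of the call.
- r.close_job(): hands the job in, once; it reports no verdict.
The state is a dict: "time_s": time; "joint_positions": joint angles; "joint_velocities": joint speeds; "joint_efforts": joint torques, N m; "ee_pos": TCP position; "eef_rot": TCP orientation; "force": force on the tool from outside, world axes, zero at the start; "moment": the same for the moment, N m; "grip_width": finger opening in mm.
Only numpy, scipy, OpenCV 4.12 (cv2) and the standard library are available. Lean on these libraries where they do the work, as an engineer would, in place of code of your own. Each camera call takes 0.05 s, during which the arm holds its last target. There are 200 camera calls.

## Working session

There is one attempt and no reset: what is moved stays moved. The work goes in short steps, Python scripts to look and compute and a shell command to move; the robot and the scene stay as the last step left them, time stands still between calls to the robot, and variables do not carry over. Pictures are saved under pics/ and viewed, about 8 in all and at most 12, crops included, and the job is handed in when it is done.

```bash
mkdir -p pics; cat > h.py <<'E'
import numpy as np, cv2
from rig import r, snapshot, camera_params
def save(n,f,crop=None,s=1):
    im=snapshot(n)[:,:,::-1]
    if crop: a,b,c,d=crop; im=im[b:d,a:c]
    if s!=1: im=cv2.resize(im,None,fx=s,fy=s,interpolation=cv2.INTER_CUBIC)
    cv2.imwrite('pics/'+f,im)
def ray(n,u,v,P=None):
    P=P or camera_params(n); T=np.array(P['cam_to_world']); f=210/np.tan(np.radians(P['vfov'])/2)
    d=T[:3,:3]@np.array([(u-P['cx'])/f,(v-P['cy'])/f,1]); return T[:3,3],d
def atz(n,u,v,z,P=None):
    o,d=ray(n,u,v,P); return (o+d*(z-o[2])/d[2]).round(1)
def proj(n,p):
    P=camera_params(n); T=np.array(P['cam_to_world']); f=210/np.tan(np.radians(P['vfov'])/2)
    q=T[:3,:3].T@(np.asarray(p)-T[:3,3]); return (q[:2]/q[2]*f+[P['cx'],P['cy']]).round(1)
def tri(n1,p1,n2,p2):
    o1,d1=ray(n1,*p1);o2,d2=ray(n2,*p2)
    A=np.c_[d1,-d2];t=np.linalg.lstsq(A,o2-o1,rcond=None)[0];a=o1+t[0]*d1;b=o2+t[1]*d2
    return ((a+b)/2).round(1),np.linalg.norm(a-b).round(1)
E
python3 - <<'E'
from h import *
a=snapshot('scene');b=snapshot('side');w=snapshot('wrist')
for n,i in zip(['scene','side','wrist'],[a,b,w]): cv2.imwrite(f'pics/{n}0.png',i[:,:,::-1])
for n in ['scene','side','wrist']:
    P=camera_params(n);print(n,P['vfov'],P['cx'],P['cy'],np.array(P['cam_to_world']).round(2).tolist())
print(r.state())
E
```

```text
scene 42.661836410199 267.3772108995917 220.45130935530995 [[0.73, 0.58, -0.36, 859.99], [0.68, -0.61, 0.4, -364.38], [0.01, -0.54, -0.84, 997.74], [0.0, 0.0, 0.0, 1.0]]
side 48.83046847399579 278.9744238093895 210.10266953226892 [[0.79, -0.45, 0.41, 54.3], [-0.61, -0.59, 0.53, -492.81], [-0.0, -0.67, -0.74, 925.51], [0.0, 0.0, 0.0, 1.0]]
wrist 60.596983513263275 277.2918005605665 206.0715068229084 [[1.0, -0.0, -0.0, 525.63], [-0.0, -0.97, -0.26, 66.41], [-0.0, 0.26, -0.97, 384.64], [0.0, 0.0, 0.0, 1.0]]
{'time_s': 0.15, 'joint_positions': array([-2.23404129e-01,  3.13319974e-01,  1.49822907e+00, -3.22809180e-05,
        1.33102647e+00, -2.23381704e-01]), 'joint_velocities': array([-4.40437080e-05, -1.80426323e-03, -1.24080615e-03,  1.02128775e-03,
        5.89497211e-04, -7.54846551e-04]), 'joint_efforts': array([ 1.56247002e-03, -4.02303922e+01, -2.52316958e+01,  6.93405792e-02,
        3.44249513e-02, -9.17278635e-05]), 'ee_pos': array([5.24833208e+02, 1.61369987e-02, 2.55305911e+02]), 'eef_rot': array([ 7.07111908e-01,  7.07101483e-01, -2.75140097e-04, -4.07487266e-04]), 'force': array([-0.13190004, -0.01988164,  0.10020649]), 'moment': array([-0.03075392, -0.00177668, -0.04710912]), 'grip_width': 88.29851150690618}
```

View pics/scene0.png

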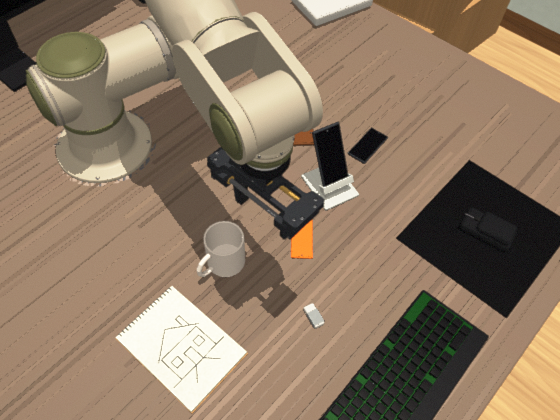

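View pics/side0.png

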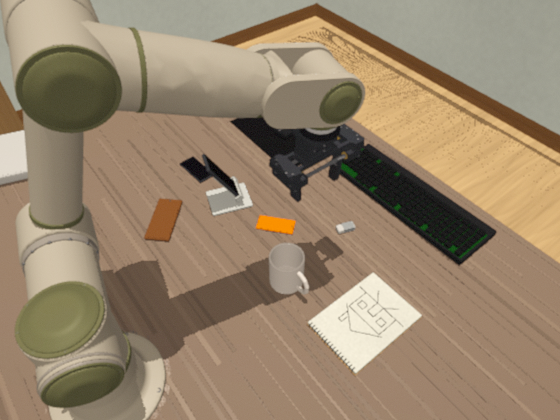

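```bash
python3 - <<'E'
from h import *
a=cv2.imread('pics/scene0.png')[110:220,285:395];b=cv2.imread('pics/side0.png')[145:225,175:265]
a=cv2.resize(a,None,fx=5,fy=5,interpolation=2);b=cv2.resize(b,(440*9//9,390*80//80),interpolation=2) if 0 else cv2.resize(b,None,fx=5.0,fy=5.0,interpolation=2)
c=np.zeros((550,800,3),np.uint8);c[:,:400]=a[:,:400] if 0 else cv2.resize(a,(400,400)).repeat(1,0)[:0].sum() if 0 else 0
a=cv2.resize(a,(396,396));b=cv2.resize(b,(405,360));c[:396,:396]=a;c[:360,395:800]=b
cv2.imwrite('pics/crop.png',c[:400])
E
```

```text
(no output)
```

View pics/crop.png

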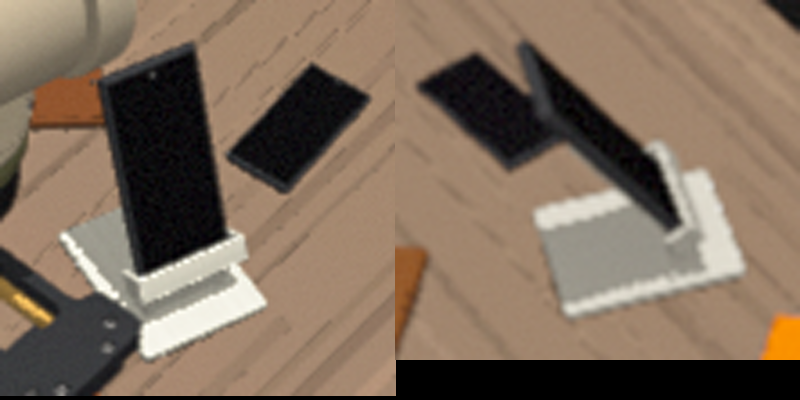

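```bash
python3 - <<'E'
from h import *
for n,L in [('scene',[(359.2,192.8),(325.3,209.4),(301.7,175.3)]),('side',[(206.1,192.1),(213.9,215.7),(252.3,205.4),(244.6,182.8)])]:
    for p in L: print(n,'base',p,atz(n,*p,8))
for n,L in [('scene',[(172,287),(245,350),(193,406),(117,339)]),('side',[(375,274),(420,317),(357,369),(310,323)])]:
    for p in L: print(n,'pad',p,atz(n,*p,10))
# phone top corners: scene left corner (-y) = side near corner
print(tri('scene',(313.3,132.8),'side',(208.3,171.2)),tri('scene',(339.2,121.9),'side',(203.2,154.3)))
print('mug',atz('scene',225,238,92),atz('side',287,255,92),'eraser',atz('side',346,227,13))
E
```

```text
scene base (359.2, 192.8) [537.3 302.7   8. ]
scene base (325.3, 209.4) [510.5 215.    8. ]
scene base (301.7, 175.3) [410.2 250.5   8. ]
side base (206.1, 192.1) [435.4 337.7   8. ]
side base (213.9, 215.7) [406.2 250.8   8. ]
side base (252.3, 205.4) [507.7 219.    8. ]
side base (244.6, 182.8) [540.4 302.7   8. ]
scene pad (172, 287) [ 407. -144.   10.]
scene pad (245, 350) [ 605.3 -136.7   10. ]
scene pad (193, 406) [ 609.5 -273.7   10. ]
scene pad (117, 339) [ 412.8 -288.2   10. ]
side pad (375, 274) [ 609.2 -139.4   10. ]
side pad (420, 317) [ 606.3 -280.    10. ]
side pad (357, 369) [ 414.4 -280.6   10. ]
side pad (310, 323) [ 405.2 -143.5   10. ]
(array([418.1, 265.3, 149.4]), np.float64(2.9)) (array([439.5, 324.3, 151.8]), np.float64(2.1))
mug [440.6 -21.2  92. ] [440.7 -15.7  92. ] eraser [652.1   7.   13. ]
```

The candidates are the dark phone in the stand (scene 332,155), the small dark phone on the desk (368,145), a brown one (303,138) and an orange one (302,240). The crop confirms the large dark grey one in the stand. The handwheel has no tilt, so I'll grip the phone by its side edges, draw it out, and roll it flat over the top of the back rest.

```bash
cat >> h.py <<'E'
from scipy.spatial.transform import Rotation as R
def to(x,y,z,jaw=None):
    s=r.state();M=R.from_quat(s['eef_rot']).as_matrix();d=M.T@(np.array([x,y,z])-s['ee_pos'])/10
    cur=np.arctan2(M[1,1],M[0,1]);o='';
    if jaw is not None: o=-(((np.radians(jaw)-cur)+np.pi)%(2*np.pi)-np.pi)
    print('t',s['time_s'],'pos',s['ee_pos'].round(1),'jaw',np.degrees(cur).round(1),'F',s['force'].round(1),'w',s['grip_width'].round(1),'q6',s['joint_positions'].round(2)[[0,5]],'SHIFT cm',d.round(2),'yaw',o, 'axz',M[:,2].round(3))
E
python3 -m handwheel '[{"xyz":[5,-1.3,0],"yaw":-0.14,"gripper":8.8},{"xyz":[10,-2.6,0],"yaw":-0.28,"gripper":8.8},{"xyz":[15,-3.9,0],"yaw":-0.42,"gripper":8.8},{"xyz":[20,-5.1,0],"yaw":-0.56,"gripper":8.8},{"xyz":[24.5,-6.3,0],"yaw":-0.7,"gripper":8.8}]' 20
python3 -c "
from h import *
to(452,284.1,200,71.3)"
```

```text
time_s: 0.65
ee_pos: [461.9, 243.9, 255.7]
eef_rot: [0.419, 0.908, -0.0, -0.0]
force: [0.8, -0.3, 0.1]
grip_width: 87.9Traceback (most recent call last):
  File "<string>", line 3, in <module>
    to(452,284.1,200,71.3)
    ~~^^^^^^^^^^^^^^^^^^^^
  File "h.py", line 25, in to
    print('t',s['time_s'],'pos',s['ee_pos'].round(1),'jaw',np.degrees(cur).round(1),'F',s['force'].round(1),'w',s['grip_width'].round(1),'q6',s['joint_positions'].round(2)[[0,5]],'SHIFT cm',d.round(2),'yaw',o, 'axz',M[:,2].round(3))
                                                                                                                ^^^^^^^^^^^^^^^^^^^^^
AttributeError: 'float' object has no attribute 'round'
```

```bash
sed -i "s/s\['grip_width'\].round(1)/round(s['grip_width'],1)/" h.py
python3 -c "
from h import *
to(452,284.1,200,71.3)"
```

```text
t 0.65 pos [461.9 243.9 255.7] jaw 40.4 F [ 0.8 -0.3  0.1] w 87.9 q6 [ 0.26 -0.44] SHIFT cm [3.7  1.85 5.57] yaw -0.538841664599603 axz [-0. -0. -1.]
```

```bash
python3 -m handwheel '[{"xyz":[1,0.5,0],"yaw":-0.13},{"xyz":[2,1,1],"yaw":-0.27},{"xyz":[3,1.5,2.5],"yaw":-0.4},{"xyz":[3.7,1.85,4.5],"yaw":-0.54},{"xyz":[3.7,1.85,5],"yaw":-0.54}]'
python3 -c "
from h import *
to(452,284.1,114,71.3)
save('wrist','w1.png')
for p in [(427.3,292.4,153)]: print(proj('wrist',p))
c,s=np.cos(-.3264),np.sin(-.3264)
for sy in (-33,33):
  for d in (140,100,60):
    x,z=22-d*.5,32+d*.866; print(d,sy,proj('wrist',(472.8+c*x-s*sy,277+s*x+c*sy,z)),proj('scene',(472.8+c*x-s*sy,277+s*x+c*sy,z)))
"
```

```text
t 0.65 pos [461.9 243.9 255.7] jaw 40.4 F [ 0.8 -0.3  0.1] w 87.9 q6 [ 0.26 -0.44] SHIFT cm [ 3.7   1.85 14.17] yaw -0.538841664599603 axz [-0. -0. -1.]
[283.2 129.8]
140 -33 [238.8 156.2] [312.  131.6]
100 -33 [257.7 173.5] [315.5 149. ]
60 -33 [271.8 186.5] [318.8 165.7]
140 33 [329.3 102.6] [338.7 120.7]
100 33 [335.6 128.2] [341.7 138. ]
60 33 [340.3 147.4] [344.6 154.7]validation failed for argument at $[0]...
```

View pics/w1.png

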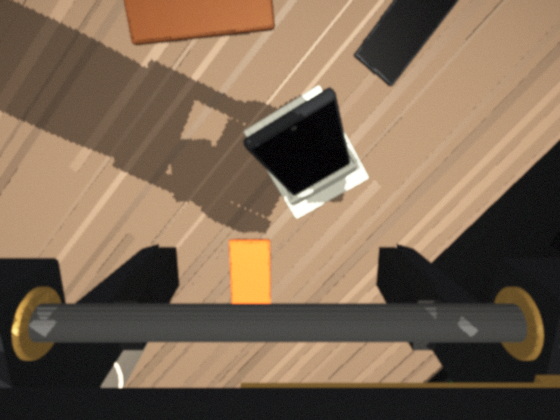

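```bash
python3 -m handwheel '[{"xyz":[1,0.5,0],"yaw":-0.13,"gripper":8.8},{"xyz":[2,1,1],"yaw":-0.27,"gripper":8.8},{"xyz":[3,1.5,2.5],"yaw":-0.4,"gripper":8.8},{"xyz":[3.7,1.85,4.5],"yaw":-0.54,"gripper":8.8},{"xyz":[3.7,1.85,5],"yaw":-0.54,"gripper":8.8}]'
python3 -c "
from h import *
to(452,284.1,114,71.3)
save('wrist','w2.png')
c,s=np.cos(-.3264),np.sin(-.3264)
for sy in (-33,33):
  for d in (140,):
   for t in (0,-9):
    x,z=22-d*.5+t*.866+4.5*.866,32+d*.866+t*.5+2.25; print(t,sy,proj('wrist',(472.8+c*x-s*sy,277+s*x+c*sy,z)))
"
```

```text
time_s: 1.2
ee_pos: [452.1, 282.6, 203.7]
eef_rot: [0.164, 0.987, -0.001, -0.002]
force: [0.8, -0.5, 0.9]
grip_width: 87.8
t 1.2 pos [452.1 282.6 203.7] jaw 71.2 F [ 0.8 -0.5  0.9] w 87.8 q6 [ 0.34 -0.9 ] SHIFT cm [0.03 0.16 8.97] yaw -0.002306245821695363 axz [-0.003 -0.001 -1.   ]
0 -33 [216.5 196.8]
-9 -33 [217.2 180. ]
0 33 [346.1 195.9]
-9 33 [345.2 179.2]
```

View pics/w2.png

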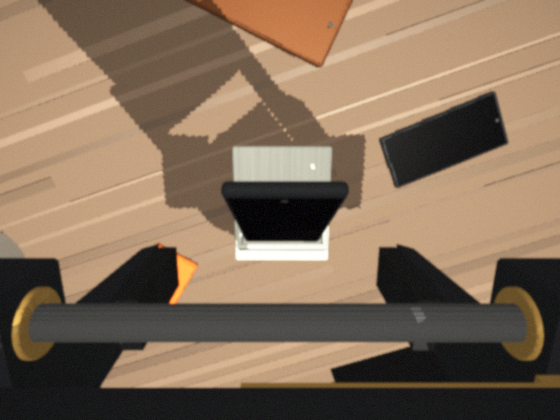

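```bash
python3 -m handwheel '[{"xyz":[0,0.3,2.5],"yaw":0,"gripper":8.8},{"xyz":[0,0.3,5],"yaw":0,"gripper":8.8},{"xyz":[0,0.3,7.5],"yaw":0,"gripper":8.8},{"xyz":[0,0.3,8.7],"yaw":0,"gripper":8.8},{"xyz":[0,0.3,9],"yaw":0,"gripper":8.8}]'
python3 -m handwheel '[{"xyz":[0,0,0],"yaw":0,"gripper":8.8},{"xyz":[0,0,0],"yaw":0,"gripper":6},{"xyz":[0,0,0],"yaw":0,"gripper":6},{"xyz":[0,0,0],"yaw":0,"gripper":6},{"xyz":[0,0,0],"yaw":0,"gripper":6}]' 30
python3 -m handwheel '[{"xyz":[0,0,0],"yaw":0,"gripper":6},{"xyz":[0,0,0],"yaw":0,"gripper":6},{"xyz":[0,0,0],"yaw":0,"gripper":6},{"xyz":[0,0,0],"yaw":0,"gripper":6}]'
python3 -c "
from h import *
to(452,284.1,114,71.3)
save('side','s2.png',(150,100,330,240),4)"
```

```text
time_s: 1.75
ee_pos: [454.1, 284.8, 115.4]
eef_rot: [0.166, 0.986, -0.0, -0.0]
force: [-0.8, -0.1, -0.3]
grip_width: 87.7
time_s: 2.25
ee_pos: [454.4, 285.4, 116.3]
eef_rot: [0.165, 0.986, 0.0, 0.001]
force: [0.2, 1.1, 2.7]
grip_width: 65.6
time_s: 2.65
ee_pos: [454.4, 285.4, 116.3]
eef_rot: [0.165, 0.986, 0.0, 0.001]
force: [0.2, 1.5, 6.3]
grip_width: 65.6
t 2.65 pos [454.4 285.4 116.3] jaw 71.0 F [0.2 1.5 6.3] w 65.6 q6 [ 0.34 -0.9 ] SHIFT cm [ 0.19 -0.2   0.23] yaw -0.0044269678200734575 axz [ 0.001  0.    -1.   ]
```

View pics/s2.png

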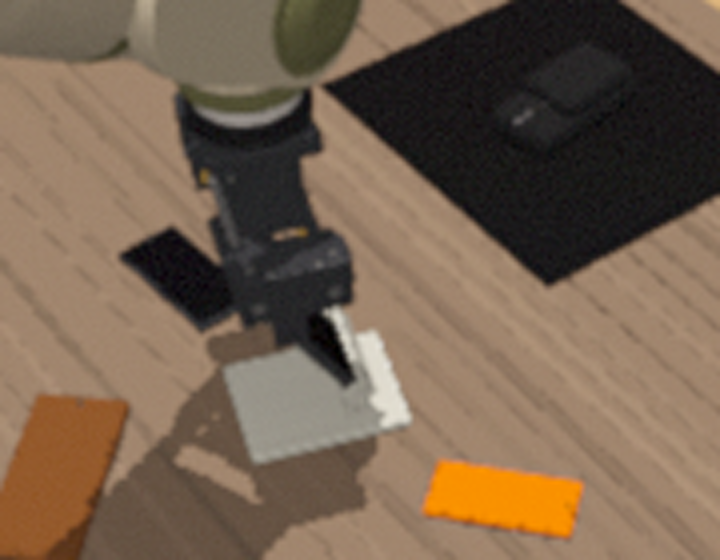

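```bash
python3 -m handwheel '[{"xyz":[0.3,0,-0.6],"yaw":0,"gripper":6},{"xyz":[0.75,0,-1.4],"yaw":0,"gripper":6},{"xyz":[1.3,0,-2.7],"yaw":0,"gripper":6},{"xyz":[1.9,0,-4],"yaw":0,"gripper":6},{"xyz":[2.4,0,-5.2],"yaw":0,"gripper":6}]' 40
python3 -m handwheel '[{"xyz":[0.5,0,-0.9],"yaw":0,"gripper":6},{"xyz":[1,0,-1.7],"yaw":0,"gripper":6},{"xyz":[1,0,-1.7],"yaw":0,"gripper":6},{"xyz":[1,0,-1.7],"yaw":0,"gripper":6}]'
python3 -c "
from h import *
to(452,284.1,114,71.3)
a=snapshot('side')[80:240,130:330,::-1];b=snapshot('scene')[70:230,250:450,::-1]
cv2.imwrite('pics/s3.png',cv2.resize(np.hstack([a,b]),(800,320),interpolation=2))"
```

```text
time_s: 3.2
ee_pos: [430.6, 293.3, 169.1]
eef_rot: [0.164, 0.986, 0.0, 0.0]
force: [0.3, -0.0, -2.2]
grip_width: 65.4
time_s: 3.6
ee_pos: [421.8, 296.2, 184.6]
eef_rot: [0.165, 0.986, -0.0, -0.0]
force: [0.4, 0.2, -1.9]
grip_width: 65.3
t 3.6 pos [421.8 296.2 184.6] jaw 71.1 F [ 0.4  0.2 -1.9] w 65.3 q6 [ 0.38 -0.86] SHIFT cm [-3.25 -0.16  7.06] yaw -0.004270561498958436 axz [-0. -0. -1.]
```

View pics/s3.png

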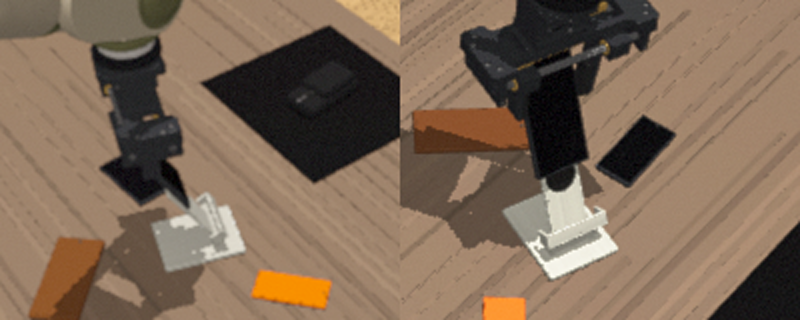

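```bash
python3 -m handwheel '[{"xyz":[0.3,0,0.2],"yaw":0,"gripper":6},{"xyz":[1,0,0.6],"yaw":0,"gripper":6},{"xyz":[1.66,0,1.12],"yaw":0,"gripper":6},{"xyz":[2.2,0,1.7],"yaw":0,"gripper":6},{"xyz":[2.71,0,2.29],"yaw":0,"gripper":6}]' 12
python3 -c "
from h import *
to(452,284.1,114,71.3)
a=snapshot('side')[80:240,130:330,::-1];b=snapshot('scene')[70:230,250:450,::-1]
cv2.imwrite('pics/s4.png',cv2.resize(np.hstack([a,b]),(800,320),interpolation=2))"
```

```text
time_s: 4.2
ee_pos: [395.7, 305.2, 161.4]
eef_rot: [0.165, 0.986, 0.0, 0.0]
force: [0.5, -1.0, -0.1]
grip_width: 65.7
t 4.2 pos [395.7 305.2 161.4] jaw 71.1 F [ 0.5 -1.  -0.1] w 65.7 q6 [ 0.42 -0.82] SHIFT cm [-6.01 -0.17  4.74] yaw -0.004150908657535091 axz [ 0.  0. -1.]
```

View pics/s4.png

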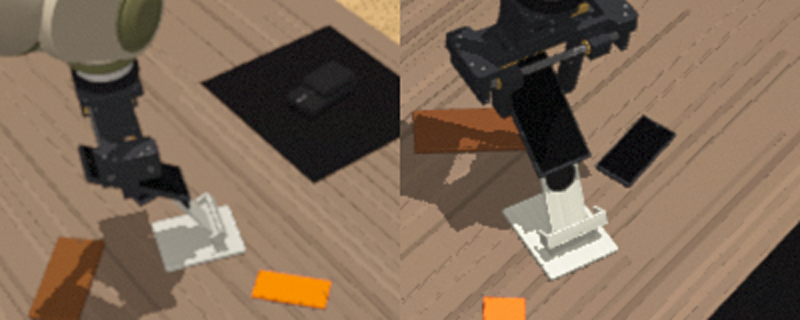

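```bash
python3 -m handwheel '[{"xyz":[0.4,0,0.7],"yaw":0,"gripper":6},{"xyz":[0.71,0,1.41],"yaw":0,"gripper":6},{"xyz":[0.93,0,2.2],"yaw":0,"gripper":6},{"xyz":[1.03,0,2.94],"yaw":0,"gripper":6},{"xyz":[1.03,0,3.15],"yaw":0,"gripper":6}]' 12
python3 -m handwheel '[{"xyz":[0,0,0],"yaw":0,"gripper":6},{"xyz":[0,0,0],"yaw":0,"gripper":6},{"xyz":[0,0,0],"yaw":0,"gripper":6}]' 45
python3 -c "
from h import *
to(452,284.1,114,71.3)
a=snapshot('side')[80:240,130:330,::-1];b=snapshot('scene')[70:230,250:450,::-1]
cv2.imwrite('pics/s5.png',cv2.resize(np.hstack([a,b]),(800,320),interpolation=2))"
```

```text
time_s: 4.8
ee_pos: [386.0, 308.2, 129.3]
eef_rot: [0.165, 0.986, -0.0, -0.001]
force: [-1.4, 1.1, -0.5]
grip_width: 65.8
time_s: 5.1
ee_pos: [386.6, 308.3, 130.4]
eef_rot: [0.165, 0.986, 0.0, 0.0]
force: [-0.6, 0.1, -2.0]
grip_width: 65.2
t 5.1 pos [386.6 308.3 130.4] jaw 71.0 F [-0.6  0.1 -2. ] w 65.2 q6 [ 0.44 -0.8 ] SHIFT cm [-6.97 -0.16  1.64] yaw -0.004607628139722486 axz [ 0.  0. -1.]
```

View pics/s5.png

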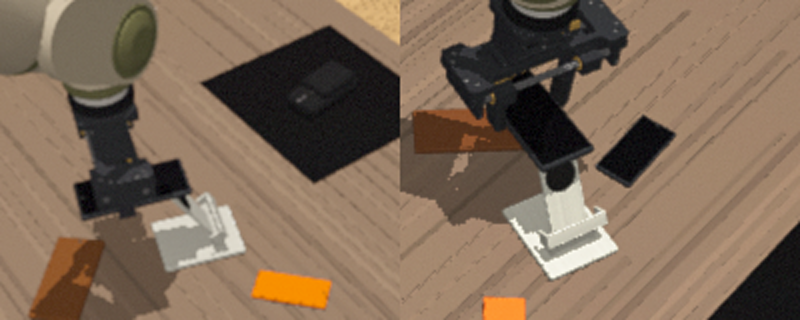

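```bash
python3 -m handwheel '[{"xyz":[0,0,-1],"yaw":0,"gripper":6},{"xyz":[0,0,-3.5],"yaw":0,"gripper":6},{"xyz":[0,0,-6.5],"yaw":0,"gripper":6},{"xyz":[0,0,-9],"yaw":0,"gripper":6},{"xyz":[0,0,-9.6],"yaw":0,"gripper":6}]' 45
python3 -m handwheel '[{"xyz":[0,0,0],"yaw":0,"gripper":6},{"xyz":[0,0,0],"yaw":0,"gripper":6}]'
python3 -c "
from h import *
to(452,284.1,226,71.3)
a=snapshot('wrist')[:,:,::-1];b=snapshot('side')[60:200,100:260,::-1]
cv2.imwrite('pics/s6.png',np.hstack([a[:,100:460],cv2.resize(b,(440,385),interpolation=2).copy() if 0 else cv2.copyMakeBorder(cv2.resize(b,(440,385),interpolation=2),0,35,0,0,0)]))"
```

```text
time_s: 5.7
ee_pos: [387.3, 308.8, 229.4]
eef_rot: [0.165, 0.986, 0.002, 0.002]
force: [0.4, 0.5, -2.4]
grip_width: 65.4
time_s: 5.9
ee_pos: [386.1, 308.1, 225.2]
eef_rot: [0.165, 0.986, -0.001, -0.001]
force: [-0.4, 0.1, -3.7]
grip_width: 65.4
t 5.9 pos [386.1 308.1 225.2] jaw 71.0 F [-0.4  0.1 -3.7] w 65.4 q6 [ 0.44 -0.8 ] SHIFT cm [-7.01 -0.13 -0.09] yaw -0.004490994178457441 axz [-0.002 -0.001 -1.   ]
```

View pics/s6.png

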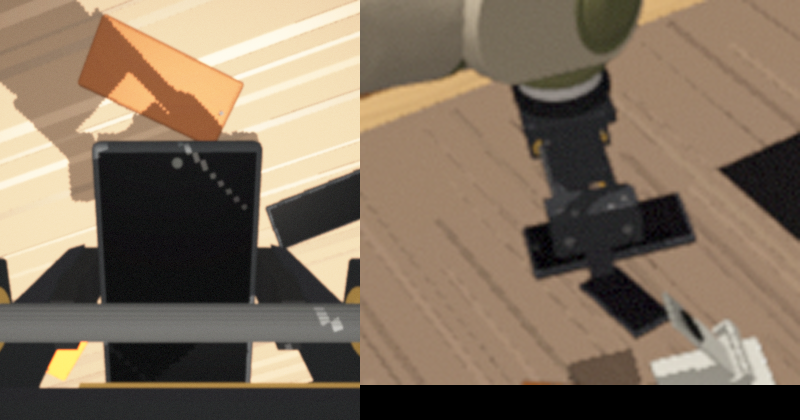

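```bash
python3 -c "
from h import *
P=camera_params('wrist');tc=r.state()['ee_pos']
out=[]
for v,a,b in [(143,194.5,361.5),(220,199,357.5),(295,203,353.5),(378,207,349)]:
    o,d1=ray('wrist',a,v,P);_,d2=ray('wrist',b,v,P)
    k=66/np.linalg.norm(d2-d1);m=o+k*(d1+d2)/2;out.append(m);print(v,b-a,m.round(1),(m-tc).round(1))
out=np.array(out);e=out-out[0];h=np.hypot(e[:,0],e[:,1]);print('slope toward bottom',np.polyfit(h,out[:,2],1))
to(508,-210,226,91.7)
"
```

```text
143 167.0 [335.9 325.2 210.9] [-50.2  17.1 -14.2]
220 158.5 [365.9 315.  211.5] [-20.3   6.9 -13.6]
295 150.5 [398.1 303.9 212.5] [ 12.   -4.2 -12.6]
378 142 [437.8 290.2 214. ] [ 51.7 -17.9 -11.1]
slope toward bottom [2.92275706e-02 2.10723071e+02]
t 6.0 pos [386.1 308.1 225.1] jaw 71.0 F [ 0.2 -0.7 -2.5] w 65.4 q6 [ 0.44 -0.8 ] SHIFT cm [-28.36 -45.04  -0.06] yaw -0.36050168337739885 axz [-0.002 -0.001 -1.   ]
```

```bash
python3 -m handwheel '[{"xyz":[-0.64,-0.91,0],"yaw":0,"gripper":6},{"xyz":[-2.26,-3.19,0],"yaw":0,"gripper":6},{"xyz":[-4.51,-6.38,0],"yaw":0,"gripper":6},{"xyz":[-6.77,-9.57,0],"yaw":0,"gripper":6},{"xyz":[-9.02,-12.75,0],"yaw":0,"gripper":6}]' 45
python3 -m handwheel '[{"xyz":[-2.26,-3.19,0],"yaw":0,"gripper":6},{"xyz":[-4.51,-6.38,0],"yaw":0,"gripper":6},{"xyz":[-6.77,-9.57,0],"yaw":0,"gripper":6},{"xyz":[-9.02,-12.75,0],"yaw":0,"gripper":6},{"xyz":[-11.3,-15.9,0],"yaw":0,"gripper":6}]'
python3 -m handwheel '[{"xyz":[-2.26,-3.19,0],"yaw":0,"gripper":6},{"xyz":[-4.51,-6.38,0],"yaw":-0.05,"gripper":6},{"xyz":[-6.77,-9.57,0],"yaw":-0.12,"gripper":6},{"xyz":[-8.4,-11.8,0],"yaw":-0.2,"gripper":6},{"xyz":[-9.35,-13.2,0],"yaw":-0.25,"gripper":6}]'
python3 -c "
from h import *
to(542.5,-227.5,226,91.7)"
```

```text
time_s: 6.5
ee_pos: [430.5, 156.4, 225.9]
eef_rot: [0.165, 0.986, -0.0, -0.0]
force: [1.8, 0.7, -2.1]
grip_width: 65.3
time_s: 7.0
ee_pos: [485.5, -30.9, 225.9]
eef_rot: [0.165, 0.986, -0.0, -0.0]
force: [1.0, 0.4, -2.4]
grip_width: 65.5
time_s: 7.5
ee_pos: [530.9, -186.6, 225.4]
eef_rot: [0.04, 0.999, 0.0, -0.001]
force: [-0.3, 0.5, -2.3]
grip_width: 65.4
t 7.5 pos [ 530.9 -186.6  225.4] jaw 85.4 F [-0.3  0.5 -2.3] w 65.4 q6 [-0.55 -2.04] SHIFT cm [-1.49 -3.99 -0.06] yaw -0.10945842011362394 axz [-0.001  0.    -1.   ]
```

```bash
python3 -m handwheel '[{"xyz":[-0.5,-1.5,-0.2],"yaw":-0.04,"gripper":6},{"xyz":[-1,-2.8,-0.5],"yaw":-0.08,"gripper":6},{"xyz":[-1.4,-3.7,-0.7],"yaw":-0.11,"gripper":6},{"xyz":[-1.5,-4,-0.7],"yaw":-0.11,"gripper":6},{"xyz":[-1.5,-4,-0.7],"yaw":-0.11,"gripper":6}]' 45
python3 -m handwheel '[{"xyz":[0,0,0],"yaw":0,"gripper":6},{"xyz":[0,0,0],"yaw":0,"gripper":6},{"xyz":[0,0,0],"yaw":0,"gripper":6},{"xyz":[0,0,0],"yaw":0,"gripper":6},{"xyz":[0,0,0],"yaw":0,"gripper":6}]'
python3 -c "
from h import *
to(542.5,-227.5,232,91.7)
a=snapshot('wrist')[:,:,::-1];b=snapshot('scene')[:,:,::-1];c=snapshot('side')[:,:,::-1]
cv2.imwrite('pics/sc7.png',b)
cv2.imwrite('pics/s7.png',cv2.resize(np.hstack([a[:,40:510],c]),(800,326),interpolation=3))"
```

```text
time_s: 8.0
ee_pos: [542.5, -225.4, 232.7]
eef_rot: [-0.014, 1.0, 0.0, -0.0]
force: [-0.3, -0.2, -1.9]
grip_width: 65.8
time_s: 8.5
ee_pos: [542.9, -224.8, 233.3]
eef_rot: [-0.015, 1.0, -0.0, -0.0]
force: [0.6, 0.4, -1.5]
grip_width: 65.4
t 8.5 pos [ 542.9 -224.8  233.3] jaw 91.7 F [ 0.6  0.4 -1.5] w 65.4 q6 [-0.59 -2.19] SHIFT cm [ 0.05 -0.27  0.13] yaw -0.00032769471136662176 axz [-0. -0. -1.]
```

View pics/sc7.png

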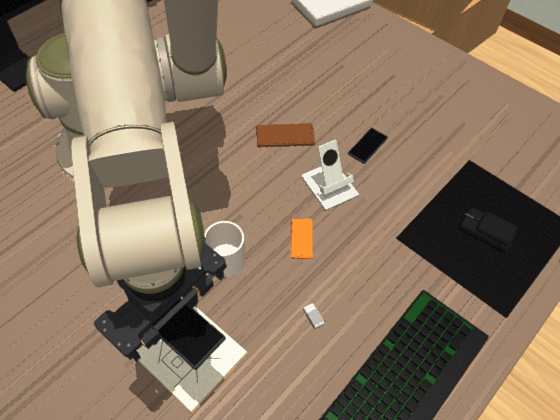

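View pics/s7.png

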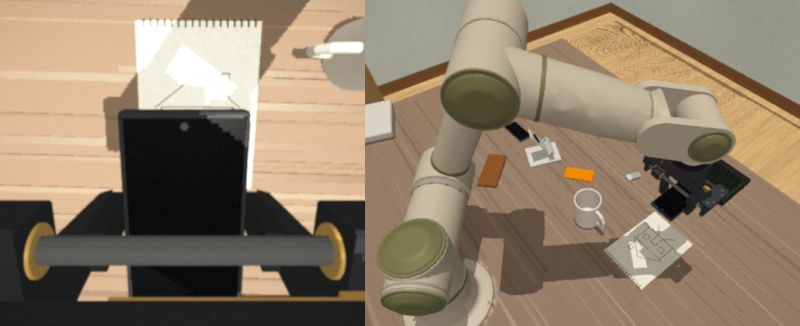

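```bash
python3 -c "
from h import *
print(atz('wrist',213.8,28.3,10),atz('wrist',377.3,28.3,10))
s=r.state();M=R.from_quat(s['eef_rot']).as_matrix();print('lens',s['ee_pos']+M@[37,18,22],s['joint_velocities'].round(4))
to(542.5,-227.5,232,91.7)"
```

```text
[ 408.8 -286.6   10. ] [ 404.6 -140.1   10. ]
lens [ 505.43168086 -207.94711003  211.34380718] [ 0.0007  0.0018  0.0008 -0.     -0.0014 -0.0002]
t 8.65 pos [ 542.9 -224.9  233.3] jaw 91.7 F [-1.2  0.2 -1.5] w 65.3 q6 [-0.59 -2.19] SHIFT cm [ 0.05 -0.26  0.13] yaw -0.00042710429474990264 axz [ 0. -0. -1.]
```

```bash
python3 -c "
from h import *
r.close_job(); print(r.state()['time_s'])"
```

```text
the job is handed in; nothing more can be done
the job is handed in; nothing more can be done
```

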